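Scoop the brown trim offcut away from the fence

TASK

Clear the dark brown trim offcut from the fence: take the red hand scoop by its black grip, push its lip under the offcut until the lip meets the fence, then lift the loaded scoop at least 5 cm clear of the bench and set it down flat again with the offcut in it, drawn back at least 8 cm from the fence on the robot's side, and let go. Touch the offcut with the scoop only, never with the gripper, and leave the pale piece where it lies.

Things in the scene. Friction and masses are not known exactly. Their poses are not given: they have to be found in the camera images.
- scoop_grip (a point): Red hand scoop, 0.28 kg. Point: in its black upright grip block (20 mm thick in x, 70 wide in y, top at 95), 65 mm above the underside. x forward, z up. Rests flat. Pan 130 mm wide (124 inside), its thin straight lip 120 ahead of the point; floor 3 mm, thinning to 0.4 over the last 45. Side walls 30 high, 15 from 74 ahead, ending 11 short of the lip; back wall 35 high at the grip's rear.
- brown_mid (a point): Centre of the dark brown offcut: loose bullnose trim with rounded edges all round, 40 mm (x) by 80 mm (y) by 18 mm high, about 45 g, lying flat on the bench a little in front of the fence, its long side roughly along it. This point is 9 mm above its underside.
- pale_mid (a point): Centre of the pale wood piece, the same size and shape as the brown offcut, also in front of the fence; it is to be left alone.
- fence_face (a point): Fixed aluminium fence, 300 mm long (y), 25 mm high. This point lies at bench level on the face that looks to the robot, half-way along. x points into the fence, away from the robot, at right angles to the face; y runs along the face. The brown and pale pieces lie on its -x side, about 85 mm either side of the middle, in either order.

How it is judged:
By the outcome, as a careful person would: the job done as asked, in the order asked, and still so for the second after the job is handed in, with the robot touching nothing.
It also fails if it takes over 54 s, if anything falls off the work surface, if the arm or the gripper's body presses on something with over 40 N, if the wrist force passes 120 N, or if a joint passes its speed limit or range.

ROBOT

A 6-joint arm with a two-finger parallel gripper is mounted at the origin on the work surface. World frame = base frame: x ahead of the robot, y to its left, z up, the work surface at z = 0. Lengths are in m, angles in rad, forces in N, time in s.
With the tool pointing down it reaches from about 0.375 to 0.9 m from the base axis. Payload 3.1 kg.
Tool frame: the origin (TCP) lies midway between the tips of the shut fingers; the grasp point (between the pads) lies 19 mm behind it (manip.hold_point_z is the distance from the TCP to the grasp point, in m); x points along the fingers, y is the direction in which the jaws open and shut, and the axes are right-handed (so a half turn about x gives the same grasp; the last joint's range is limited). The gripper opens to 85 mm and grips with 20 to 120 N. Pads are 22 mm wide; open, the fingers measure 114 mm over their backs; the gripper's body (76 mm by 85 mm) begins 54 mm behind the grasp point. The pads swing forward as they close: fully open they stand 13 mm farther back than shut.
Start: joints at [-1.319, 0.527, 1.433, -0, 1.181, -0.178], TCP at [0.26, -0.568, 0.231] pointing down, gripper open.
Joint ranges: [-3.08, 3.08], [-0.75, 2.2], [0.22, 2.44], [-1.43, 4.57], [0, 2.65], [-2.85, 2.85]. Speed limits (rad/s): [2.79, 2.79, 3.14, 3.14, 3.14, 3.14].

INTERFACE

Orientations are given as a unit quaternion [x, y, z, w].
In Python, from station import manip, snapshot gives the robot as it stands.
- The arm moves only by the tool play_rows, never from a script. Its argument "series" is a list of rows, each a list of 4 numbers: the shift along the tool's x, y, z in m, then the turn about the tool's x in degrees. In form: [[tx, ty, tz, spin], ...]. A call has 1 to 20 rows; each row is the pose to reach, as a shift and turn from the pose measured when the call began, along the tool's axes at that moment; what a row does not reach only later rows make up. A row lasts 1/10 s, in which the tool goes at most 50 mm and 8.59 degrees, less where a joint would pass 70% of its speed; a pose out of reach is approached as far as the arm can. A call with a gripper value outside its range is refused whole. "claw" is the opening in per cent of the stroke, from 0 (shut) to 100 (fully open), set as the call begins (left out, the last holds). The fingers move at their own pace and stop on an object; "force" is the grip in N (left out, the last holds). Time passes only in rows, so rows that repeat a pose let the fingers close. It gives the time, the measured TCP pose, the force and the opening at its end, in the units of the state.
- manip.sense(): the state, without advancing time (a new reading comes with each control period).
- snapshot(name): name is "side" or "top"; returns a dict with "image" (480x640x3 uint8, blue, green, red), "depth" (480x640 float32, m along the optical axis (not along the pixel's ray), 0 where there is no reading), "fov_y" (degrees; the focal length in pixels is half the picture's height over the tangent of half this angle, whatever the lens; pixels are square), "cx", "cy" (the principal point, pixels), "R" (3x3) and "t" (3): a world point X has camera coordinates R X + t. Camera axes: x right, y down, z forward; pixel columns grow to the right and rows downward; lengths in m; the calibration is good to about 2 mm. A picture is of the moment at which its call begins.
- manip.sign_off(): hands the job in, once; it reports no verdict.
The state is a dict: "t": time; "q": joint angles; "qd": joint speeds; "tau": joint torques, N m; "tcp_pos": TCP position; "tool_rot": TCP orientation; "force": force on the tool from outside, world axes, zero at the start; "ft_torque": the same for the moment, N m; "finger_gap": opening from 0.0 (shut) to 1.0 (fully open).
Only numpy, scipy, OpenCV 4.12 (cv2) and the standard library are available. Lean on these libraries where they do the work, as an engineer would, in place of code of your own. Each camera call takes 0.05 s, during which the arm holds its last target.

## Working session

There is one attempt and no reset: what is moved stays moved. The work goes in short steps, Python scripts to look and compute and a tool call to move; the robot and the scene stay as the last step left them, time stands still between calls to the robot, and variables do not carry over. Pictures are saved under pics/ and viewed, and the job is handed in when it is done.

Besides the shell and the picture viewer there is one more tool, called after "Request:" as name(argument=value, ...) on one line, values as JSON. play_rows: Moves the arm, as the interface text tells. Its arguments: {"type":"object","properties":{"series":{"type":"array","items":{"type":"array","items":{"type":"number"}}},"claw":{"type":"number"},"force":{"type":"number"}},"required":["series"]}

```bash
ls; mkdir -p pics; python3 - <<'E'
from station import manip, snapshot
import cv2,numpy as np
for n in("top","side"):
    s=snapshot(n); cv2.imwrite(f"pics/{n}0.png",s["image"]); np.savez(f"pics/{n}0.npz",**s)
    print(n,s["fov_y"],s["cx"],s["cy"],s["R"],s["t"])
print(manip.sense(),manip.hold_point_z)
E
```

```text
pics
top 46.276427761284594 319.4578900666467 232.41520068147278 [[-0.01854991 -0.99982511  0.00237506]
 [-0.99761923  0.01835107 -0.06647634]
 [ 0.06642113 -0.00360254 -0.99778517]] [-0.00657512  0.56857647  1.20628698]
side 51.28279742153774 309.4738718271919 236.52594417973617 [[-0.94319208 -0.33211119  0.00953197]
 [-0.20942722  0.57200922 -0.79306097]
 [ 0.25793204 -0.75000508 -0.60906769]] [0.51803406 0.18266531 0.87016965]
{'t': 0.1, 'q': array([-1.31952709e+00,  5.28386641e-01,  1.43373938e+00,  8.36799710e-06,
        1.18138470e+00, -1.78460253e-01]), 'qd': array([-0.00084273, -0.00070255, -0.00366157,  0.00139496,  0.00083159,
       -0.00105854]), 'tau': array([-5.67272746e-04, -4.43303347e+01, -1.78587395e+01, -1.75158993e-04,
        3.87638443e-03, -8.65059832e-06]), 'tcp_pos': array([ 0.26028556, -0.56754078,  0.23043427]), 'tool_rot': array([-0.69082501, -0.15144259,  0.6908689 , -0.15008702]), 'force': array([0.42208951, 0.51790321, 0.33196575]), 'ft_torque': array([-0.01083312,  0.0042121 , -0.05121282]), 'finger_gap': 1.0016975554683814} 0.0187
```

View pics/top0.png

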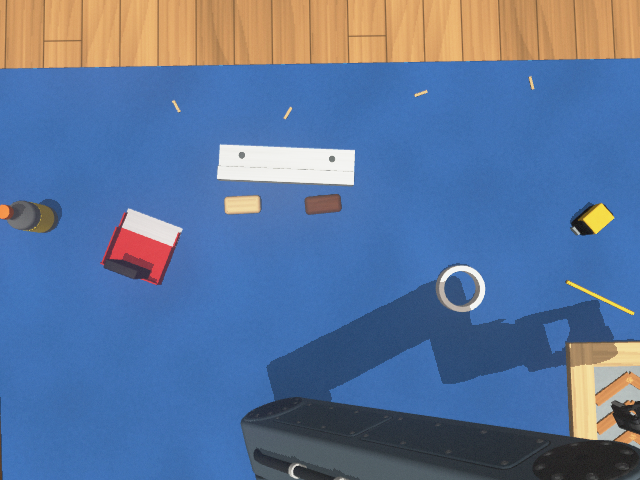

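View pics/side0.png

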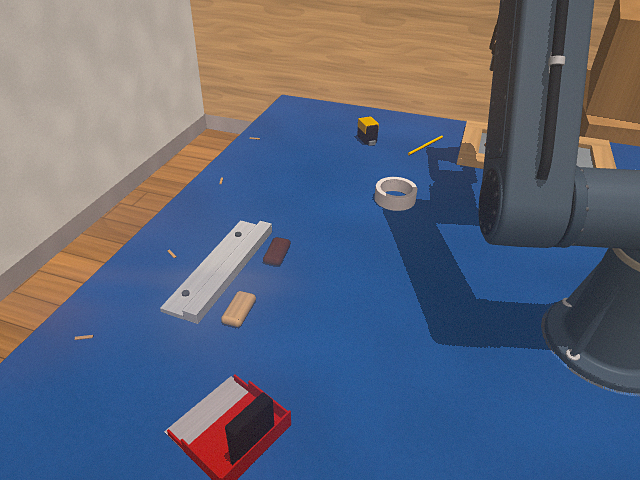

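The top view shows the scoop around (142,247), the fence's near edge along about (218,180)-(354,185), the pale piece at (242,205) and the brown one at (323,204). The side view agrees. Next I'll measure them.

```bash
cat > h.py <<'E'
import numpy as np,cv2
def load(f): return dict(np.load(f))
def ray(s,uv,z):
    f=240/np.tan(np.radians(float(s["fov_y"]))/2); R=s["R"];t=s["t"]
    uv=np.atleast_2d(uv).astype(float)
    d=np.c_[(uv[:,0]-s["cx"])/f,(uv[:,1]-s["cy"])/f,np.ones(len(uv))]@R
    C=-R.T@t
    k=(z-C[2])/d[:,2]
    return C+k[:,None]*d
def cloud(s):
    f=240/np.tan(np.radians(float(s["fov_y"]))/2)
    v,u=np.mgrid[:480,:640]; D=s["depth"]
    c=np.stack([(u-s["cx"])/f*D,(v-s["cy"])/f*D,D],-1)
    return (c-s["t"])@s["R"]
def masks(s):
    h=cv2.cvtColor(s["image"],cv2.COLOR_BGR2HSV).astype(int); H,S,V=h[...,0],h[...,1],h[...,2]
    return dict(red=((H<5)|(H>174))&(S>170)&(V>60), brown=((H<12)|(H>170))&(S>60)&(S<190)&(V>30)&(V<130), pale=(H>8)&(H<25)&(S>60)&(V>150), white=(S<45)&(V>150), black=(V<70)&(S<120))
def big(m,roi):
    mm=np.zeros(m.shape,np.uint8); x0,y0,x1,y1=roi; mm[y0:y1,x0:x1]=m[y0:y1,x0:x1]
    n,l,st,c=cv2.connectedComponentsWithStats(mm); i=1+np.argmax(st[1:,4]); return (l==i)
E
python3 - <<'E'
from h import *
rois={"top":dict(brown=(290,185,355,222),pale=(215,187,275,222),fence=(205,130,370,192),lip=(95,200,200,290),black=(90,240,170,295),red=(90,195,200,295)),
"side":dict(brown=(255,225,300,275),pale=(212,280,265,335),fence=(150,210,280,330),lip=(150,365,250,460),black=(215,385,285,470),red=(150,365,300,480))}
for n in("top","side"):
    s=load(f"pics/{n}0.npz"); m=masks(s); P=cloud(s)
    for k,r in rois[n].items():
        M=big(m["white" if k in("fence","lip") else k],r)
        p=P[M]; p=p[np.isfinite(p).all(1)]
        c=max(cv2.findContours(M.astype(np.uint8),0,1)[0],key=cv2.contourArea)
        rect=cv2.minAreaRect(c)
        print(n,k,M.sum(),"zpct",np.percentile(p[:,2],[5,50,95]).round(4))
        zt={"brown":.009,"pale":.009,"fence":.025,"lip":.002,"black":.095,"red":.015}[k]
        print("   box world",ray(s,cv2.boxPoints(rect),zt)[:,:2].round(4).tolist(),"ctr",ray(s,[rect[0]],zt)[0,:2].round(4), "depthmean",p.mean(0).round(4))
E
```

```text
top brown 301 zpct [0.013  0.0175 0.0219]
   box world [[0.647, 0.0155], [0.6542, -0.0615], [0.6181, -0.0648], [0.6109, 0.0121]] ctr [ 0.6326 -0.0247] depthmean [ 0.6332 -0.0266  0.0175]
top pale 596 zpct [0.0129 0.0177 0.0217]
   box world [[0.6534, 0.1899], [0.6521, 0.1149], [0.6143, 0.1153], [0.6157, 0.1902]] ctr [0.6339 0.1526] depthmean [0.6328 0.1512 0.0197]
top fence 4659 zpct [0.0069 0.0127 0.0282]
   box world [[0.6897, 0.2053], [0.7666, 0.2015], [0.748, -0.0973], [0.6712, -0.0923]] ctr [0.7188 0.0543] depthmean [0.7193 0.0533 0.0205]
top lip 1098 zpct [-0.002   0.0024  0.0068]
   box world [[0.5906, 0.4219], [0.6319, 0.4065], [0.5843, 0.286], [0.5431, 0.3016]] ctr [0.5874 0.3539] depthmean [0.5881 0.3539 0.008 ]
top black 245 zpct [0.0159 0.0597 0.0951]
   box world [[0.505, 0.4236], [0.5273, 0.4151], [0.4927, 0.3292], [0.4705, 0.3378]] ctr [0.4989 0.3764] depthmean [0.4974 0.3712 0.0673]
top red 1188 zpct [-0.0004  0.0038  0.0086]
   box world [[0.5141, 0.4463], [0.5899, 0.415], [0.5423, 0.3059], [0.4669, 0.3376]] ctr [0.5282 0.3762] depthmean [0.5359 0.3759 0.0107]
side b
[... 391 characters left out ...]
0.0107 0.0256]
   box world [[0.7571, 0.2137], [0.7356, -0.1345], [0.655, -0.0774], [0.6928, 0.2434]] ctr [0.711  0.0823] depthmean [0.7179 0.0746 0.019 ]
side lip 1967 zpct [-0.001   0.0012  0.0034]
   box world [[0.6297, 0.4075], [0.5809, 0.2832], [0.541, 0.3075], [0.5921, 0.4255]] ctr [0.5869 0.3592] depthmean [0.5862 0.3553 0.0022]
side black 1893 zpct [0.0385 0.0817 0.0958]
   box world [[0.5239, 0.4444], [0.4942, 0.354], [0.4512, 0.3764], [0.4835, 0.4615]] ctr [0.4885 0.4113] depthmean [0.4917 0.3998 0.0785]
side red 3266 zpct [0.0011 0.004  0.034 ]
   box world [[0.6211, 0.4144], [0.5803, 0.2625], [0.4524, 0.3303], [0.5042, 0.4606]] ctr [0.5379 0.3729] depthmean [0.5287 0.3984 0.0142]
```

```bash
python3 - <<'E'
from h import *
from station import manip
from scipy.spatial.transform import Rotation as Ro
s=load("pics/top0.npz"); P=cloud(s)
print("tool axes\n",Ro.from_quat(manip.sense()["tool_rot"]).as_matrix().round(4))
def show(n,r,k):
    x0,y0,x1,y1=r; im=load(f"pics/{n}0.npz")["image"][y0:y1,x0:x1]; return cv2.resize(im,None,fx=k,fy=k,interpolation=cv2.INTER_CUBIC)
cv2.imwrite("pics/z1.png",show("top",(205,135,365,225),5)); cv2.imwrite("pics/z2.png",show("top",(90,195,200,295),5))
cv2.imwrite("pics/z3.png",show("side",(150,210,310,330),5))
# grip by depth
for n in("top","side"):
    s=load(f"pics/{n}0.npz");P=cloud(s); x,y,z=P[...,0],P[...,1],P[...,2]
    M=(x>.42)&(x<.62)&(y>.28)&(y<.48)&(z>.086)&(z<.11)
    uv=np.argwhere(M)[:,::-1]; W=ray(s,uv,.095)[:,:2] if n=="top" else P[M][:,:2]
    print(n,M.sum(),W.mean(0), cv2.boxPoints(cv2.minAreaRect(W.astype(np.float32))).round(4).tolist())
    # fence bar
    M=(x>.64)&(x<.8)&(y>-.12)&(y<.24)&(z>.021)&(z<.03); W=P[M][:,:2]
    print("fence bar",M.sum(),cv2.boxPoints(cv2.minAreaRect(W.astype(np.float32))).round(4).tolist())
    # front edge: per y bin min x percentile
    b=[]
    for y0 in np.arange(-.08,.19,.01):
        w=W[(W[:,1]>y0)&(W[:,1]<y0+.01)]
        if len(w)>3: b.append((y0+.005,np.sort(w[:,0])[:3].mean()))
    b=np.array(b); print("front edge x = a*y+b",np.polyfit(b[:,0],b[:,1],1))
    for nm,yl,yh in(("brown",-.085,.03),("pale",.09,.21)):
        M=(x>.59)&(x<.665)&(y>yl)&(y<yh)&(z>.008)&(z<.024); W=P[M][:,:2]
        print(nm,M.sum(),cv2.minAreaRect(W.astype(np.float32)),W.mean(0))
E
```

```text
tool axes
 [[-5.000e-04  4.166e-01 -9.091e-01]
 [ 1.900e-03 -9.091e-01 -4.166e-01]
 [-1.000e+00 -1.900e-03 -3.000e-04]]
top 353 [0.49681478 0.38852945] [[0.4740999937057495, 0.3587000072002411], [0.49320000410079956, 0.35120001435279846], [0.5194000005722046, 0.4180999994277954], [0.5002999901771545, 0.42559999227523804]]
fence bar 1794 [[0.6396999955177307, -0.09260000288486481], [0.7166000008583069, -0.09290000051259995], [0.7175999879837036, 0.20499999821186066], [0.6407999992370605, 0.2053000032901764]]
front edge x = a*y+b [0.01514129 0.66790805]
brown 637 ((0.6316526532173157, -0.025388117879629135), (0.04010283946990967, 0.07964308559894562), 4.116256237030029) [ 0.63104732 -0.02529626]
pale 638 ((0.6297881603240967, 0.15238186717033386), (0.0797002986073494, 0.0508926585316658), 88.32300567626953) [0.63318779 0.15131683]
side 859 [0.49482468 0.39369773] [[0.47279998660087585, 0.3630000054836273], [0.49239999055862427, 0.35510000586509705], [0.5181999802589417, 0.4194999933242798], [0.4986000061035156, 0.42739999294281006]]
fence bar 1573 [[0.6687999963760376, -0.0917000025510788], [0.7010999917984009, -0.09369999915361404], [0.7199000120162964, 0.20550000667572021], [0.6876000165939331, 0.20749999582767487]]
front edge x = a*y+b [0.05916379 0.67611255]
brown 486 ((0.6307887434959412, -0.022567972540855408), (0.040036167949438095, 0.0801008939743042), 4.021058559417725) [ 0.62807658 -0.018195  ]
pale 717 ((0.6327377557754517, 0.15428568422794342), (0.04032658785581589, 0.07977326959371567), 1.799743413925171) [0.62991678 0.15857868]
```

```bash
python3 -c "
import cv2,numpy as np
a=[cv2.resize(cv2.imread(f'pics/z{i}.png'),(400,300)) for i in (1,2,3)]
cv2.imwrite('pics/z.png',np.vstack([np.hstack([a[0],a[1]]),np.hstack([a[2],a[2]*0])]))"
```

```text
(no output)
```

View pics/z.png

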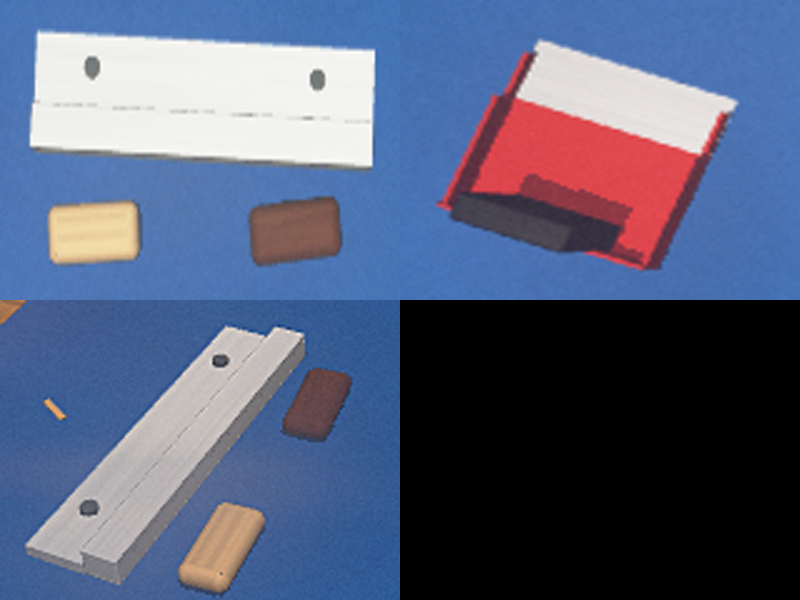

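The crops show the raised front bar of the fence (face x≈0.676+0.0625y, yaw −3.6°), with the brown piece at (0.631,−0.024). The grip centre is at (0.4963,0.3895), yaw −21.4°. I'll write a move calculator next.

```bash
cat > go.py <<'E'
import sys,numpy as np
from station import manip
from scipy.spatial.transform import Rotation as Ro
s=manip.sense(); R=Ro.from_quat(s["tool_rot"]).as_matrix(); p=s["tcp_pos"]
yaw=np.degrees(np.arctan2(R[1,1],R[0,1]))
print("t",round(s["t"],2),"tcp",p.round(4),"jaw yaw",round(yaw,2),"F",s["force"].round(1),"gap",round(s["finger_gap"],3),"xaxis",R[:,0].round(3))
for a in sys.argv[1:]:
    x,y,z,w=map(float,a.split(",")); d=R.T@(np.array([x,y,z])-p); print(a,"->",d.round(4),"spin",round(-(w-yaw),2))
E
python3 go.py 0.5,-0.05,0.23,-45 0.4963,0.3895,0.2,-21.4 0.4963,0.3895,0.046,-21.4
```

```text
t 0.1 tcp [ 0.2603 -0.5675  0.2304] jaw yaw -65.38 F [0.4 0.5 0.3] gap 1.002 xaxis [-0.     0.002 -1.   ]
0.5,-0.05,0.23,-45 -> [ 0.0013 -0.3706 -0.4335] spin -20.38
0.4963,0.3895,0.2,-21.4 -> [ 0.0321 -0.7716 -0.6133] spin -43.98
0.4963,0.3895,0.046,-21.4 -> [ 0.1861 -0.7713 -0.6132] spin -43.98
```

Request:
play_rows(series=[[0,-0.371,-0.433,-20],[0,-0.371,-0.433,-20],[0,-0.371,-0.433,-20],[0,-0.371,-0.433,-20],[0,-0.371,-0.433,-20],[0,-0.371,-0.433,-20],[0,-0.371,-0.433,-20],[0,-0.371,-0.433,-20],[0,-0.371,-0.433,-20],[0,-0.371,-0.433,-20],[0,-0.371,-0.433,-20],[0.032,-0.772,-0.613,-44],[0.032,-0.772,-0.613,-44],[0.032,-0.772,-0.613,-44],[0.032,-0.772,-0.613,-44],[0.032,-0.772,-0.613,-44],[0.032,-0.772,-0.613,-44],[0.032,-0.772,-0.613,-44],[0.032,-0.772,-0.613,-44],[0.032,-0.772,-0.613,-44]], claw=100, force=80)

```text
t: 2.1
tcp_pos: [0.4951, 0.3823, 0.2002]
tool_rot: [-0.584, -0.399, 0.584, -0.398]
force: [-0.1, 0.3, -0.1]
finger_gap: 0.997
```

```bash
python3 go.py 0.4963,0.3895,0.14,-21.4
```

```text
t 2.1 tcp [0.4951 0.3823 0.2002] jaw yaw -21.36 F [-0.1  0.3 -0.1] gap 0.997 xaxis [-0.001  0.001 -1.   ]
0.4963,0.3895,0.14,-21.4 -> [ 0.0602 -0.0014 -0.0071] spin 0.04
```

Request:
play_rows(series=[[0,-0.0014,-0.007,0],[0.04,-0.0014,-0.007,0],[0.08,-0.0014,-0.007,0],[0.11,-0.0014,-0.007,0],[0.14,-0.0014,-0.007,0],[0.154,-0.0014,-0.007,0],[0.154,-0.0014,-0.007,0],[0.154,-0.0014,-0.007,0]])

```text
t: 2.9
tcp_pos: [0.4968, 0.3895, 0.0469]
tool_rot: [0.584, 0.399, -0.584, 0.398]
force: [-0.1, 0.6, 0.4]
finger_gap: 1.0
```

```bash
python3 go.py 0.4963,0.3895,0.046,-21.4; python3 - <<'E'
from station import snapshot
import cv2
s=snapshot("side"); cv2.imwrite("pics/s1.png",cv2.resize(s["image"][280:480,100:400],None,fx=2.6,fy=2.6))
E
```

```text
t 2.9 tcp [0.4968 0.3895 0.0469] jaw yaw -21.38 F [-0.1  0.6  0.4] gap 1.0 xaxis [-0.     0.002 -1.   ]
0.4963,0.3895,0.046,-21.4 -> [ 0.0009 -0.0005  0.0002] spin 0.02
```

View pics/s1.png

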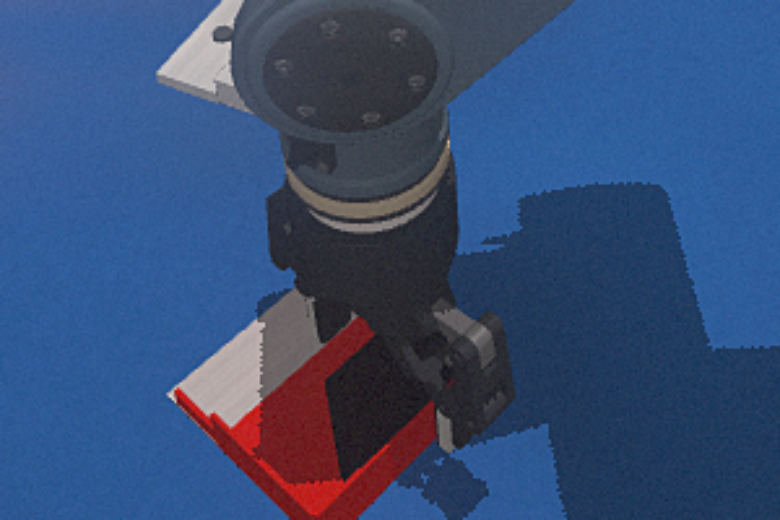

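The jaws straddle the black grip in the side view, with the rear finger at about (470,390) in the crop. Closing now.

Request:
play_rows(series=[[0,0,0,0],[0,0,0,0],[0,0,0,0],[0,0,0,0],[0,0,0,0],[0,0,0,0],[0,0,0,0],[0,0,0,0],[0,0,0,0],[0,0,0,0]], claw=0, force=80)

```text
t: 3.95
tcp_pos: [0.4976, 0.3901, 0.0482]
tool_rot: [0.585, 0.399, -0.583, 0.398]
force: [-0.9, -0.3, 6.2]
finger_gap: 0.227
```

```bash
python3 go.py
```

```text
t 3.95 tcp [0.4976 0.3901 0.0482] jaw yaw -21.37 F [-0.9 -0.3  6.2] gap 0.227 xaxis [ 0.002  0.003 -1.   ]
```

```bash
python3 go.py 0.4976,0.3901,0.13,-21.4 0.4594,-0.0133,0.13,-3.57
```

```text
t 3.95 tcp [0.4976 0.3901 0.0482] jaw yaw -21.37 F [-0.9 -0.3  6.2] gap 0.227 xaxis [ 0.002  0.003 -1.   ]
0.4976,0.3901,0.13,-21.4 -> [-0.0818  0.0001 -0.0003] spin 0.03
0.4594,-0.0133,0.13,-3.57 -> [-0.0831  0.1115  0.3893] spin -17.8
```

Request:
play_rows(series=[[-0.01,0,0,0],[-0.03,0,0,0],[-0.055,0,0,0],[-0.082,0,0,0],[-0.082,0.006,0.021,-1],[-0.082,0.016,0.056,-3],[-0.082,0.027,0.094,-4.5],[-0.083,0.038,0.133,-6],[-0.083,0.049,0.171,-8],[-0.083,0.06,0.21,-10],[-0.083,0.07,0.245,-12],[-0.083,0.081,0.283,-14],[-0.083,0.092,0.321,-16],[-0.083,0.102,0.356,-17.8],[-0.083,0.1085,0.379,-17.8],[-0.083,0.1115,0.389,-17.8],[-0.083,0.1115,0.389,-17.8],[-0.083,0.1115,0.389,-17.8]])

```text
t: 5.75
tcp_pos: [0.4592, -0.0124, 0.1298]
tool_rot: [0.517, 0.485, -0.514, 0.484]
force: [-0.4, 0.8, -2.1]
finger_gap: 0.223
```

```bash
python3 go.py 0.4594,-0.0133,0.047,-3.57; python3 - <<'E'
from station import snapshot
import cv2,numpy as np
for n in("top","side"):
    s=snapshot(n); np.savez(f"pics/{n}2.npz",**s); cv2.imwrite(f"pics/{n}2.png",s["image"])
a=cv2.imread("pics/top2.png")[120:345,180:480];b=cv2.imread("pics/side2.png")[150:375,150:450]
cv2.imwrite("pics/c2.png",np.hstack([cv2.resize(a,(400,300)),cv2.resize(b,(400,300))]))
E
```

```text
t 5.75 tcp [ 0.4592 -0.0124  0.1298] jaw yaw -3.58 F [-0.4  0.8 -2.1] gap 0.223 xaxis [ 0.001  0.004 -1.   ]
0.4594,-0.0133,0.047,-3.57 -> [0.0828 0.0001 0.0012] spin -0.01
```

View pics/c2.png

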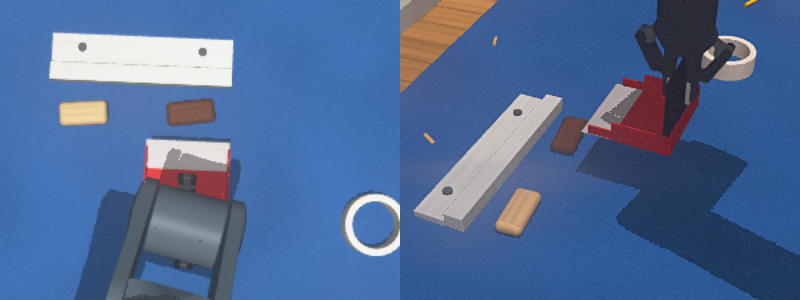

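The scoop is held and centred on the brown piece. Next I'll check its tilt and yaw.

```bash
python3 - <<'E'
from h import *
for n in("top","side"):
    s=load(f"pics/{n}2.npz");P=cloud(s);x,y,z=P[...,0],P[...,1],P[...,2]
    m=masks(s); 
    M=(x>.5)&(x<.64)&(y>-.1)&(y<.07)&(z>.06)&(z<.11); p=P[M]
    Mw=M&(m["white"]|((cv2.cvtColor(s["image"],cv2.COLOR_BGR2HSV)[...,1]<90)))&(x>.53); p=P[Mw]
    A=np.c_[p[:,:2]-[.56,-.02],np.ones(len(p))]; 
    c=np.linalg.lstsq(A,p[:,2],rcond=None)[0]
    for _ in range(3):
        r=p[:,2]-A@c; k=abs(r)<.005; c=np.linalg.lstsq(A[k],p[k,2],rcond=None)[0]
    print(n,len(p),k.sum(),"slopes dz/dx,dz/dy deg",np.degrees(c[:2]).round(2),"z",c[2].round(4))
    b=[]
    for y0 in np.arange(-.08,.045,.005):
        w=p[k][(p[k][:,1]>y0)&(p[k][:,1]<y0+.005)]
        if len(w)>3:b.append((y0+.0025,np.sort(w[:,0])[-2:].mean()))
    b=np.array(b);f=np.polyfit(b[:,0],b[:,1],1);print("front edge",f,"yaw",-np.degrees(np.arctan(f[0])),"y range",p[k][:,1].min(),p[k][:,1].max())
E
```

```text
top 1313 1266 slopes dz/dx,dz/dy deg [-3.66  0.48] z 0.0836
front edge [0.06770026 0.57906577] yaw -3.8730295301348177 y range -0.0843841150079946 0.04429776565909631
side 743 742 slopes dz/dx,dz/dy deg [-3.49  0.28] z 0.0824
front edge [0.07079551 0.57805019] yaw -4.049527406044512 y range -0.08451394615832815 0.049706492630763335
```

The scoop is level within about 0.3° (the 3.6° slope is the floor's taper) and its yaw matches the fence. Lowering it now.

Request:
play_rows(series=[[0.025,0,0,0],[0.05,0,0,0],[0.068,0,0,0],[0.076,0,0,0],[0.08,0,0.001,0],[0.082,0,0.001,0],[0.083,0,0.001,0],[0.083,0,0.001,0]])

```text
t: 6.65
tcp_pos: [0.4596, -0.0122, 0.0481]
tool_rot: [0.516, 0.485, -0.513, 0.484]
force: [-0.3, 1.8, 3.4]
finger_gap: 0.226
```

```bash
python3 go.py 0.5542,-0.0192,0.0465,-3.57
```

```text
t 6.65 tcp [ 0.4596 -0.0122  0.0481] jaw yaw -3.47 F [-0.3  1.8  3.4] gap 0.226 xaxis [ 0.003  0.003 -1.   ]
0.5542,-0.0192,0.0465,-3.57 -> [0.0019 0.0948 0.0012] spin 0.1
```

Request:
play_rows(series=[[0.0015,0.005,0,0],[0.0015,0.01,0,0],[0.0015,0.015,0,0],[0.0015,0.02,0,0],[0.0015,0.025,0,0],[0.0015,0.03,0,0],[0.0015,0.034,0,0],[0.0015,0.038,0.001,0],[0.0015,0.042,0.001,0],[0.0015,0.046,0.001,0],[0.0015,0.05,0.001,0],[0.0015,0.054,0.001,0],[0.0015,0.058,0.001,0],[0.0015,0.062,0.001,0],[0.0015,0.065,0.001,0],[0.0015,0.065,0.001,0]])

```text
t: 8.25
tcp_pos: [0.5235, -0.0168, 0.0482]
tool_rot: [0.516, 0.485, -0.514, 0.484]
force: [-4.2, 0.4, 6.6]
finger_gap: 0.225
```

```bash
cat > look.py <<'E'
import sys
from station import snapshot
import cv2,numpy as np
k=sys.argv[1]
for n in("top","side"):
    s=snapshot(n); np.savez(f"pics/{n}{k}.npz",**s); cv2.imwrite(f"pics/{n}{k}.png",s["image"])
a=cv2.imread(f"pics/top{k}.png")[130:280,220:420];b=cv2.imread(f"pics/side{k}.png")[180:330,180:380]
cv2.imwrite(f"pics/c{k}.png",np.hstack([cv2.resize(a,(400,300)),cv2.resize(b,(400,300))]))
E
python3 look.py 3;python3 go.py 0.5542,-0.0192,0.0465,-3.57
```

```text
t 8.35 tcp [ 0.5235 -0.0168  0.0482] jaw yaw -3.44 F [-3.3  0.8  6.7] gap 0.226 xaxis [ 0.001  0.003 -1.   ]
0.5542,-0.0192,0.0465,-3.57 -> [0.0017 0.0308 0.0005] spin 0.13
```

View pics/c3.png

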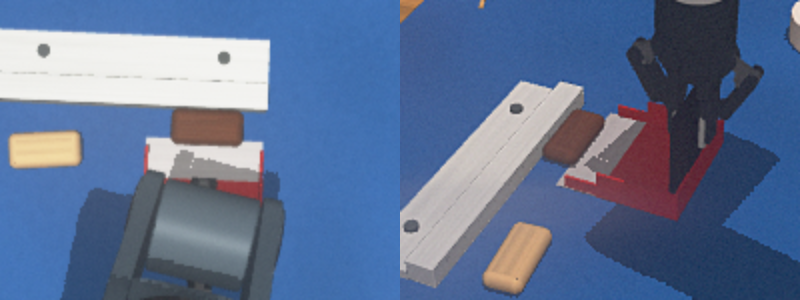

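The brown piece is now square against the fence with the lip at its near edge. I'll keep pushing slowly.

Request:
play_rows(series=[[0.0015,0.002,0,0],[0.0015,0.004,0,0],[0.0015,0.006,0,0],[0.0015,0.008,0,0],[0.0015,0.01,0,0],[0.0015,0.012,0,0],[0.0015,0.014,0,0],[0.0015,0.016,0,0],[0.0015,0.016,0,0]])

```text
t: 9.25
tcp_pos: [0.5383, -0.0175, 0.0482]
tool_rot: [0.515, 0.486, -0.514, 0.484]
force: [-4.3, 0.6, 7.4]
finger_gap: 0.223
```

```bash
python3 look.py 4;python3 go.py 0.5542,-0.0192,0.0465,-3.57
```

```text
t 9.35 tcp [ 0.5383 -0.0175  0.0482] jaw yaw -3.4 F [-4.6  0.4  7.5] gap 0.224 xaxis [-0.     0.004 -1.   ]
0.5542,-0.0192,0.0465,-3.57 -> [0.0016 0.016  0.0008] spin 0.17
```

View pics/c4.png

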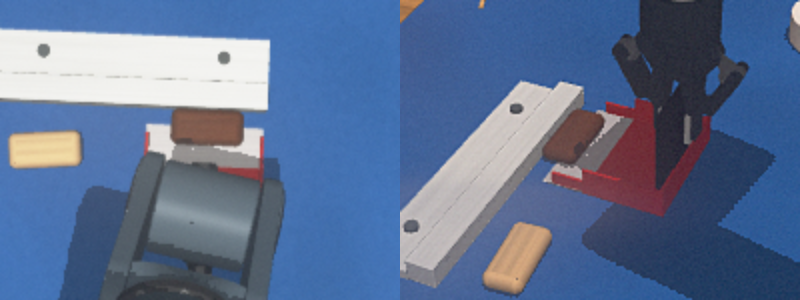

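The lip has gone under the brown piece. I'll push on to contact with the fence.

Request:
play_rows(series=[[0.0015,0.002,0.0005,0],[0.0015,0.004,0.0005,0],[0.0015,0.006,0.0005,0],[0.0015,0.008,0.0005,0],[0.0015,0.01,0.0005,0],[0.0015,0.012,0.0005,0],[0.0015,0.014,0.0005,0],[0.0015,0.015,0.0005,0],[0.0015,0.015,0.0005,0]])

```text
t: 10.25
tcp_pos: [0.5521, -0.0186, 0.0482]
tool_rot: [0.515, 0.486, -0.514, 0.484]
force: [-4.8, 0.5, 7.0]
finger_gap: 0.227
```

```bash
python3 look.py 5;python3 go.py 0.5542,-0.0192,0.0465,-3.57
```

```text
t 10.35 tcp [ 0.5521 -0.0186  0.0482] jaw yaw -3.38 F [-4.3  0.2  7. ] gap 0.225 xaxis [-0.002  0.004 -1.   ]
0.5542,-0.0192,0.0465,-3.57 -> [0.0016 0.0021 0.0005] spin 0.19
```

View pics/c5.png

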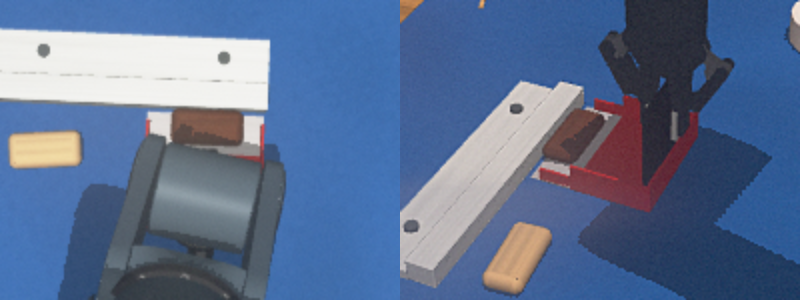

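Request:
play_rows(series=[[0.0015,0.002,0.0005,0],[0.0015,0.003,0.0005,0],[0.0015,0.004,0.0005,0],[0.0015,0.005,0.0005,0],[0.0015,0.005,0.0005,0]])

```text
t: 10.85
tcp_pos: [0.5558, -0.0191, 0.0482]
tool_rot: [0.514, 0.487, -0.514, 0.483]
force: [-5.0, 0.8, 6.7]
finger_gap: 0.226
```

```bash
python3 go.py
```

```text
t 10.85 tcp [ 0.5558 -0.0191  0.0482] jaw yaw -3.35 F [-5.   0.8  6.7] gap 0.226 xaxis [-0.003  0.004 -1.   ]
```

Request:
play_rows(series=[[0.0015,0.002,0.0005,0],[0.0015,0.003,0.0005,0],[0.0015,0.004,0.0005,0],[0.0015,0.005,0.0005,0]])

```text
t: 11.25
tcp_pos: [0.556, -0.019, 0.0487]
tool_rot: [-0.512, -0.489, 0.516, -0.481]
force: [-15.7, -0.5, 17.4]
finger_gap: 0.223
```

```bash
python3 look.py 6; python3 go.py
```

```text
t 11.35 tcp [ 0.556  -0.019   0.0488] jaw yaw -3.31 F [-13.9  -0.   16.5] gap 0.225 xaxis [-0.012  0.005 -1.   ]
```

View pics/c6.png

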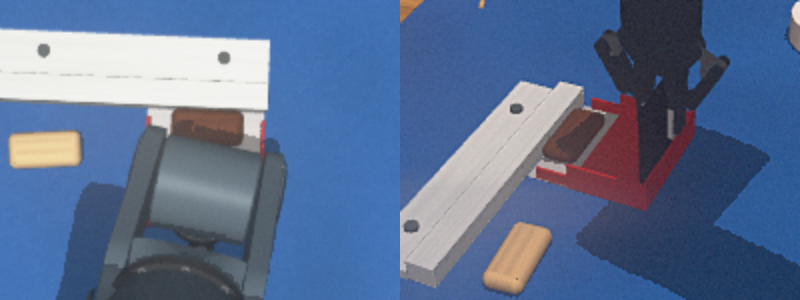

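The lip has met the fence: the arm stopped at x=0.556 with 16 N. Now I'll back off a few mm and lift gently.

```bash
python3 go.py 0.551,-0.0187,0.048,-3.4 0.545,-0.0184,0.13,-3.4
```

```text
t 11.35 tcp [ 0.556  -0.019   0.0488] jaw yaw -3.31 F [-13.9  -0.   16.5] gap 0.225 xaxis [-0.012  0.005 -1.   ]
0.551,-0.0187,0.048,-3.4 -> [ 0.0008 -0.005  -0.    ] spin 0.09
0.545,-0.0184,0.13,-3.4 -> [-0.0811 -0.012  -0.0003] spin 0.09
```

Request:
play_rows(series=[[0,-0.001,0,0],[0,-0.002,0,0],[0,-0.0035,0,0],[0,-0.005,0,0],[-0.002,-0.006,0,0],[-0.006,-0.007,0,0],[-0.012,-0.008,0,0],[-0.018,-0.009,0,0],[-0.024,-0.01,0,0],[-0.03,-0.0105,0,0],[-0.034,-0.011,0,0],[-0.036,-0.011,0,0],[-0.036,-0.011,0,0]])

```text
t: 12.65
tcp_pos: [0.5457, -0.0186, 0.0853]
tool_rot: [-0.513, -0.489, 0.516, -0.482]
force: [0.3, 0.3, -3.8]
finger_gap: 0.224
```

```bash
python3 look.py 7; python3 go.py  0.45,-0.0125,0.13,-3.4
```

```text
t 12.75 tcp [ 0.5454 -0.0185  0.0848] jaw yaw -3.31 F [ 0.1  0.1 -4.3] gap 0.226 xaxis [-0.012  0.005 -1.   ]
0.45,-0.0125,0.13,-3.4 -> [-0.044  -0.0961 -0.0007] spin 0.09
```

View pics/c7.png

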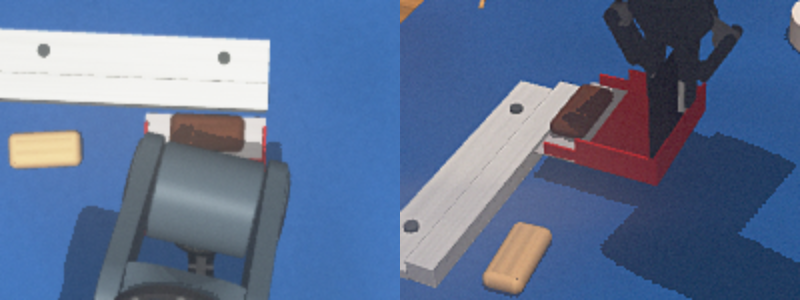

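The offcut is on the scoop (side view about (582,110) in the crop). I'll lift further, then draw back gently.

Request:
play_rows(series=[[-0.002,0,0,0],[-0.006,0,0,0],[-0.012,-0.001,0,0],[-0.019,-0.002,0,0],[-0.026,-0.003,0,0],[-0.033,-0.005,0,0],[-0.039,-0.008,0,0],[-0.043,-0.012,0,0],[-0.044,-0.017,0,0],[-0.044,-0.023,0,0],[-0.044,-0.029,0,0],[-0.044,-0.035,0,0],[-0.044,-0.041,0,0],[-0.044,-0.047,0,0],[-0.044,-0.053,0,0],[-0.044,-0.059,0,0],[-0.044,-0.064,0,0],[-0.044,-0.067,0,0],[-0.044,-0.068,0,0],[-0.044,-0.068,0,0]])

```text
t: 14.75
tcp_pos: [0.4781, -0.0148, 0.1297]
tool_rot: [-0.512, -0.489, 0.516, -0.481]
force: [0.2, 0.4, -3.9]
finger_gap: 0.224
```

```bash
python3 go.py  0.443,-0.012,0.13,-3.4
```

```text
t 14.75 tcp [ 0.4781 -0.0148  0.1297] jaw yaw -3.31 F [ 0.2  0.4 -3.9] gap 0.224 xaxis [-0.011  0.005 -1.   ]
0.443,-0.012,0.13,-3.4 -> [ 0.0001 -0.0352 -0.0008] spin 0.09
```

Request:
play_rows(series=[[0,-0.001,0,0],[0,-0.003,0,0],[0,-0.007,0,0],[0,-0.012,0,0],[0,-0.017,0,0],[0,-0.022,0,0],[0,-0.027,0,0],[0,-0.031,0,0],[0,-0.034,0,0],[0,-0.035,0,0],[0,-0.035,0,0],[0,-0.035,0,0]])

```text
t: 15.95
tcp_pos: [0.4435, -0.0129, 0.1301]
tool_rot: [-0.513, -0.489, 0.516, -0.482]
force: [0.4, -0.1, -2.5]
finger_gap: 0.223
```

```bash
python3 look.py 8; python3 go.py  0.443,-0.012,0.05,-3.4  0.443,-0.012,0.0475,-3.4
```

```text
t 16.05 tcp [ 0.4435 -0.0129  0.1301] jaw yaw -3.31 F [-0.9 -0.1 -2.7] gap 0.224 xaxis [-0.011  0.004 -1.   ]
0.443,-0.012,0.05,-3.4 -> [ 0.0801  0.0003 -0.0006] spin 0.09
0.443,-0.012,0.0475,-3.4 -> [ 0.0826  0.0004 -0.0006] spin 0.09
```

View pics/c8.png

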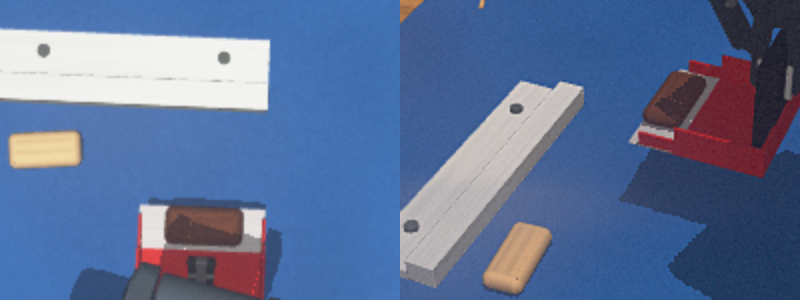

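Loaded and 8 cm up, with the lip about 11 cm from the fence. Setting down slowly.

Request:
play_rows(series=[[0.003,0,0,0],[0.009,0,0,0],[0.017,0,0,0],[0.026,0,0,0],[0.035,0,0,0],[0.044,0,0,0],[0.053,0,0,0],[0.061,0,0,0],[0.068,0,0,0],[0.073,0,0,0],[0.076,0,0,0],[0.078,0,0,0],[0.0795,0,0,0],[0.081,0,0,0],[0.082,0,0,0],[0.082,0,0,0]])

```text
t: 17.65
tcp_pos: [0.4426, -0.0126, 0.0489]
tool_rot: [-0.513, -0.489, 0.516, -0.482]
force: [-2.7, 0.4, 4.3]
finger_gap: 0.226
```

```bash
python3 look.py 9; python3 go.py; python3 - <<'E'
import numpy as np
from h import *
for n in("top","side"):
    s=load(f"pics/{n}9.npz");P=cloud(s);x,y,z=P[...,0],P[...,1],P[...,2]
    hs=cv2.cvtColor(s["image"],cv2.COLOR_BGR2HSV)
    for nm,M in(("floor red",masks(s)["red"]&(x>.46)&(x<.52)&(abs(y+.012)<.05)&(z<.02)),("lipwhite",(hs[...,1]<90)&(x>.51)&(x<.58)&(abs(y+.012)<.075)&(z<.03)&(hs[...,2]>100))):
        p=P[M]
        if len(p)<30: print(n,nm,len(p));continue
        A=np.c_[p[:,:2]-p[:,:2].mean(0),np.ones(len(p))];c=np.linalg.lstsq(A,p[:,2],rcond=None)[0]
        print(n,nm,len(p),np.degrees(c[:2]).round(2),c[2].round(4),p[:,0].min().round(3),p[:,0].max().round(3))
E
```

```text
t 17.75 tcp [ 0.4426 -0.0126  0.0489] jaw yaw -3.31 F [-3.2  0.2  6.2] gap 0.219 xaxis [-0.01   0.004 -1.   ]
top floor red 1
top lipwhite 608 [ 2.72 -0.51] 0.0042 0.512 0.565
side floor red 28
side lipwhite 261 [ 1.35 -1.26] 0.0027 0.513 0.565
```

View pics/c9.png

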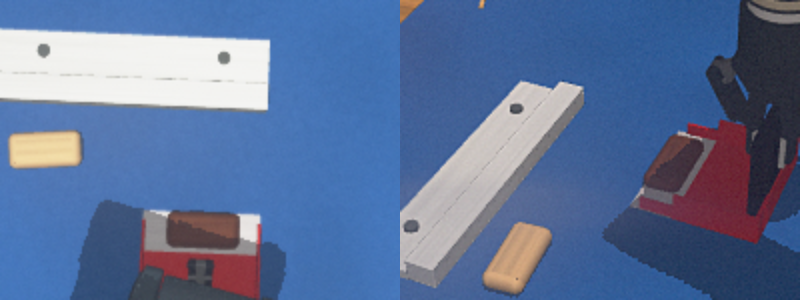

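Now I'll release, then rise straight up.

Request:
play_rows(series=[[0,0,0,0],[0,0,0,0],[0,0,0,0],[0,0,0,0],[0,0,0,0],[0,0,0,0],[0,0,0,0],[0,0,0,0]], claw=65)

```text
t: 18.55
tcp_pos: [0.4425, -0.0126, 0.0488]
tool_rot: [-0.513, -0.489, 0.516, -0.482]
force: [-0.2, -0.6, 0.4]
finger_gap: 0.651
```

Request:
play_rows(series=[[-0.005,0,0,0],[-0.015,0,0,0],[-0.03,0,0,0],[-0.05,0,0,0],[-0.08,0,0,0],[-0.12,0,0,0],[-0.16,0,0,0],[-0.19,0,0,0],[-0.19,0,0,0]])

```text
t: 19.45
tcp_pos: [0.4471, -0.014, 0.2436]
tool_rot: [0.515, 0.485, -0.514, 0.485]
force: [0.4, -1.0, 0.0]
finger_gap: 0.655
```

```bash
python3 go.py 0.42,-0.30,0.25,-30
```

```text
t 19.45 tcp [ 0.4471 -0.014   0.2436] jaw yaw -3.3 F [ 0.4 -1.   0. ] gap 0.655 xaxis [ 0.001  0.001 -1.   ]
0.42,-0.30,0.25,-30 -> [-0.0067 -0.0106  0.2871] spin 26.7
```

Moving the arm aside so the final state can be checked.

Request:
play_rows(series=[[-0.007,0,0.03,3],[-0.007,0,0.07,7],[-0.007,-0.003,0.11,11],[-0.007,-0.005,0.15,15],[-0.007,-0.007,0.19,19],[-0.007,-0.009,0.23,23],[-0.007,-0.01,0.265,26],[-0.007,-0.01,0.285,26],[-0.007,-0.01,0.285,26]])

```text
t: 20.35
tcp_pos: [0.4204, -0.3, 0.2499]
tool_rot: [0.611, 0.357, -0.61, 0.357]
force: [-0.7, -0.4, -0.6]
finger_gap: 0.65
```

```bash
sed -i 's/\[130:280,220:420\]/[130:310,200:440]/' look.py; sed -i 's/\[180:330,180:380\]/[170:350,200:440]/' look.py; python3 look.py 10; python3 go.py; python3 - <<'E'
from h import *
for n in("top","side"):
    s=load(f"pics/{n}10.npz");P=cloud(s);x,y,z=P[...,0],P[...,1],P[...,2]
    R=masks(s)["red"]
    M=R&(x>.46)&(x<.515)&(abs(y+.012)<.055)&(z<.02); p=P[M]
    if len(p)>30:
        A=np.c_[p[:,:2]-p[:,:2].mean(0),np.ones(len(p))];c=np.linalg.lstsq(A,p[:,2],rcond=None)[0]; print(n,"floor",len(p),np.degrees(c[:2]).round(2),c[2].round(4))
    M=(x>.5)&(x<.6)&(abs(y+.012)<.05)&(z>.012)&(z<.03);print(n,"brown",M.sum(),cv2.minAreaRect(P[M][:,:2].astype(np.float32)),np.median(P[M][:,2]))
    M=(x>.59)&(x<.665)&(y>.09)&(y<.21)&(z>.008)&(z<.024);print(n,"pale",P[M][:,:2].mean(0))
    hs=cv2.cvtColor(s["image"],cv2.COLOR_BGR2HSV);M=(hs[...,1]<90)&(hs[...,2]>110)&(x>.52)&(x<.62)&(abs(y+.012)<.07)&(z<.012);print(n,"lip max x",np.percentile(P[M][:,0],[95,99]))
E
```

```text
t 20.45 tcp [ 0.4201 -0.2967  0.2498] jaw yaw -29.28 F [-0.4 -0.2  0.2] gap 0.651 xaxis [-0.     0.003 -1.   ]
top floor 886 [-0.31  0.12] 0.0034
top brown 633 ((0.5412289500236511, -0.01997404173016548), (0.07882606238126755, 0.039458904415369034), 88.38482666015625) 0.019174005541848126
top pale [0.63331961 0.1512752 ]
top lip max x [0.56238601 0.56486259]
side floor 545 [-0.14 -0.05] 0.0023
side brown 494 ((0.540510892868042, -0.01689387485384941), (0.07718995213508606, 0.03922615945339203), 85.56794738769531) 0.018218076068982833
side pale [0.62999265 0.15854053]
side lip max x [0.56295254 0.56408481]
```

View pics/c10.png

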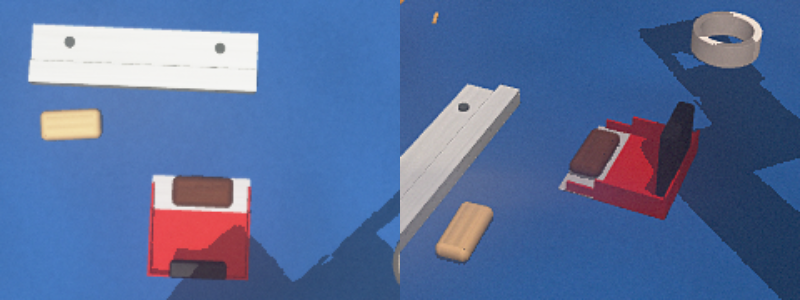

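```bash
python3 -c "
from station import manip
print(manip.sign_off())"
```

```text
the job is handed in; nothing more can be done
None
```

The job is done and handed in at about 20.5 s of the 54 s allowed. I took the scoop by its black grip and pushed its lip flat under the brown offcut until it met the fence. There the arm stopped, with the force rising from 5 to about 16 N. I then backed off about 1 cm while starting the lift, raised the loaded scoop about 8 cm, drew it back, set it down, let go and moved the arm aside.

**Final checks in both cameras:**
- **Scoop:** it lies flat, with the floor within about 0.3° of level. Its lip is at x≈0.565 against the fence face at about 0.675, so it is about 11 cm back.
- **Offcut:** it rests wholly on the lip part of the pan, centred near (0.541, −0.018). The gripper never touched it.
- **Pale piece:** it is within 0.2 mm of its starting position in both views.
- **Arm:** it is clear of everything and the wrist force is near zero.

**What disagreed:**
- My first fence-edge fit from the top camera's depth was off, because it took in the pale and brown pieces. I used the image edge and the side view instead, and those agreed.
- While pressing on the fence the tool tilted about 0.7°. It was upright again after release.
- The lip-slope check just before release was spoiled by the offcut in the mask. The floor check after release replaced it.

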